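# Seat the DI boxes in the rack tray

### The arm

A 7-joint arm with a two-finger parallel gripper is mounted at the origin on the work surface. World frame = base frame: x ahead of the robot, y to its left, z up, the work surface at z = 0. Lengths are in m, angles in rad, forces in N, time in s.
With the tool pointing down it reaches from about 0.35 to 0.9 m from the base axis. Payload 8.1 kg.
Tool frame: the origin (TCP) lies on the centre line of the jaws, within the pads' length; the fingertips stand 25 mm ahead of it and the grasp point (between the pads) lies 6 mm ahead of it (ctrl.nose_length is the distance from the TCP to the fingertips, in m); z points along the fingers, y is the line along which they close (so a half turn about z gives the same grasp; the last joint's range is limited). The gripper opens to 92 mm and grips with 3 to 60 N. Pads are 19 mm wide; open, the fingers measure 130 mm over their backs; the gripper's body (75 mm by 190 mm) begins 47 mm behind the grasp point.
Start: joints at [1.234, 0.434, 0.025, 1.573, -0.012, 1.134, -0.075], TCP at [0.145, -0.608, 0.252] pointing down, gripper open.
Joint ranges: [-2.62, 2.62], [-0.44, 2.09], [-1.27, 1.32], [0.08, 2.57], [-1.32, 4.46], [0.12, 2], [-2.74, 2.74]. Speed limits (rad/s): [2.22, 2.22, 3.01, 3.01, 3.14, 3.14, 3.14].

### API

Orientations are given as a 3x3 rotation matrix whose columns are the frame's x, y, z axes.
In Python, from cell import ctrl gives the robot as it stands.
- The arm moves only by the tool run_rows, called after "Call:" as a command line: name --argument value ..., lists and objects as JSON in quotes. Schema: {"type":"object","properties":{"deltas":{"type":"array","items":{"type":"array","items":{"type":"array","items":{"type":"number"},"minItems":5,"maxItems":5},"minItems":1,"maxItems":12},"minItems":1,"maxItems":1},"grip_force":{"type":"number"},"only":{"type":"string"},"quiet":{"type":"boolean"},"lines":{"type":"string"}},"required":["deltas"],"additionalProperties":false}. deltas is a list that holds a single list of rows (three levels of brackets), with 1 to 12 rows, each of 5 numbers: the opening from 0.0 (shut) to 1.0 (fully open), then dx, dy, dz in m, then a turn about the tool's z in rad; each row shifts and turns the commanded pose from where the row before left it, along the tool's axes as they then stand; what a row does not reach is not made up. A row lasts 1/8 s, in which the tool goes at most 0.0625 m and 0.188 rad, less where a joint would pass 70% of its speed; a pose out of reach is approached as far as the arm can. The fingers move at their own pace and stop on an object; grip_force is the grip in N (left out, the last holds). Time passes only in rows, so rows that do not move let the fingers close. The tool returns the time, the measured TCP pose, the force, the opening and the grip force at its end. only (a regular expression) keeps the lines of the reply that match it, lines (a string "A,B") keeps lines A to B, and quiet returns only ok. Input that does not fit is refused with a message, and nothing moves.
- ctrl.state(): the state, without advancing time (a new reading comes with each control period).
- ctrl.read_camera(name): name is "scene" or "side" or "wrist"; returns the picture (384x512x3 uint8, red, green, blue); there is no depth.
- ctrl.camera_model(name): a dict with "intrinsics" (3x3 intrinsics, pixels), "distortion" ([k1, k2, p1, p2, k3] as OpenCV has them; the pictures are not rectified), "position" and "rotation" of the camera in the world. Camera axes: x right, y up, looking along -z (the intrinsics and any distortion apply to the point x, -y, -z); pixel columns grow to the right and rows downward; lengths in m; the calibration is good to about 2 mm. A picture is of the moment at which its call begins: read the wrist's pose just before it. camera_model takes no time and is no camera call; for the wrist camera it gives the pose at the moment of the call.
- ctrl.job_done(): hands the job in; it is judged then, once.
The state is a dict: "clock": time; "qpos": joint angles; "dq": joint speeds; "joint_torque": joint torques, N m; "eef_pos": TCP position; "tool_rot": TCP orientation; "ft_force": force on the tool from outside, world axes, zero at the start; "torque": the same for the moment, N m; "grip_width": opening from 0.0 (shut) to 1.0 (fully open); "finger_force": force on a finger pad.
Only numpy, scipy, OpenCV 4.12 (cv2) and the standard library are available. Lean on these libraries where they do the work, as an engineer would, in place of code of your own. Each camera call takes 0.05 s, during which the arm holds its last target. There are 200 camera calls.

### The job

The green and the blue DI box are about to be screwed down in the black rack tray: push each of them back along the tray with the fingers until it sits fully home and square against the tray's upturned rear lip. The red one is faulty and is coming out, so leave it pulled forward just where it is. Only push: lift or tip nothing, and do not disturb the tape, the screwdriver or the spray can.

Things in the scene. Friction and masses are not known exactly. Their poses are not given: they have to be found in the camera images.
- tray: Black steel rack tray, 162 mm deep (x), 440 wide (y), lying fast on a 3 mm rubber mat (200 by 470 mm); it does not move. Origin: centre of its footprint at bench height. x points from its open, lipless front (robot side) to the rear lip, y left, z up. Floor top 6 mm above the bench. Side flanges at y = -219 and 219 mm, 44 mm above the bench, a 22 mm rack ear turned out at each front corner.
- tray_stop (a point): Middle of the inner face of the tray's rear lip at floor height: x = 78, z = 6 mm in the tray's frame; axes as the tray's. The lip is 3 mm thick and stands 20 mm above the floor.
- psu (a point): Top centre of the grey power supply (120 deep, 100 wide, 40 mm high) that is screwed to the tray's left end and already sits home; fixed.
- di_green: Green steel DI box, a loose block 120 mm deep (x), 72 wide (y), 42 high, 0.4 to 0.8 kg, flat on the tray floor, pulled 25 to 65 mm forward of home and up to 8 degrees askew. Origin: centre of its underside; x points to its rear (the end with one round socket), which belongs against the lip. The three boxes stand side by side, about 103 mm from centre to centre. It slides freely, nothing guides it.
- di_green_rear (a point): Middle of the lower rear edge of the green box (60 mm behind its origin).
- di_blue: Blue DI box, the same in size, mass and axes as the green one. The order of the three colours from left to right varies.
- di_blue_rear (a point): Middle of the lower rear edge of the blue box (60 mm behind its origin).
- di_red: Red DI box, the same in size, mass and axes as the green one, also pulled forward; it is to be left where it is.
- can: Small spray can with red cap, 52 mm across, 150 mm high, standing on the bench to the left of the tray. Origin: centre of its base.
- screwdriver: Screwdriver lying on the bench in front of the tray's left end: 200 mm long, handle 26 mm thick. Origin: middle of its length, on the bench; x towards its tip.
- tape: Roll of black tape lying flat on the bench to the right of the tray, 110 mm across, 48 mm high. Origin: centre of its underside.

How it is judged:
By the outcome, as a careful person would: the job done as asked, in the order asked, and still so for the second after the job is handed in, with the robot touching nothing.
It also fails if it takes over 43 s, if anything falls off the work surface, if the arm or the gripper's body presses on something with over 40 N, if the wrist force passes 120 N, or if a joint passes its speed limit or range.

## Working session

There is one attempt and no reset: what is moved stays moved. The work goes in short steps, Python scripts to look and compute and a tool call to move; the robot and the scene stay as the last step left them, time stands still between calls to the robot, and variables do not carry over. Pictures are saved under pics/ and viewed, at most 10 in all, crops included, and the job is handed in when it is done.

```bash
ls; mkdir -p pics
```

Run:
```python
from cell import ctrl
import cv2,numpy as np
for n in("scene","side"):
    im=ctrl.read_camera(n); cv2.imwrite(f"pics/{n}0.png",im[:,:,::-1])
    m=ctrl.camera_model(n); print(n,np.round(m["position"],3),np.round(m["rotation"],3).tolist(),np.round(m["intrinsics"],1).tolist(),m["distortion"])
s=ctrl.state();print(s["clock"],s["eef_pos"],np.round(s["tool_rot"],3).tolist(),s["ft_force"],ctrl.nose_length)
a=cv2.imread("pics/scene0.png");b=cv2.imread("pics/side0.png")
```

```text
cell.py
pics
scene [1.162 0.592 0.768] [[-0.661, -0.47, 0.586], [0.751, -0.427, 0.505], [0.013, 0.773, 0.634]] [[380.5, 0.0, 254.9], [0.0, 380.5, 191.1], [0.0, 0.0, 1.0]] [-0.06449995  0.          0.          0.          0.        ]
side [ 0.313 -0.499  0.727] [[0.937, 0.27, -0.22], [-0.348, 0.716, -0.605], [-0.005, 0.643, 0.765]] [[361.8, 0.0, 256.9], [0.0, 361.8, 192.1], [0.0, 0.0, 1.0]] [-0.10044505  0.          0.          0.          0.        ]
0.1 [ 0.14465005 -0.60759496  0.2510121 ] [[0.973, 0.232, -0.0], [0.232, -0.973, 0.001], [-0.0, -0.001, -1.0]] [ 0.19178508  0.38731109 -0.33081649] 0.025
```

View pics/scene0.png

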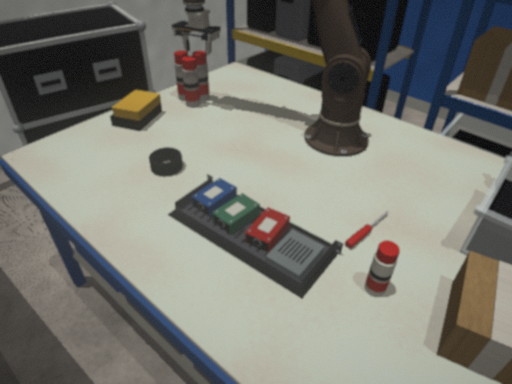

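View pics/side0.png

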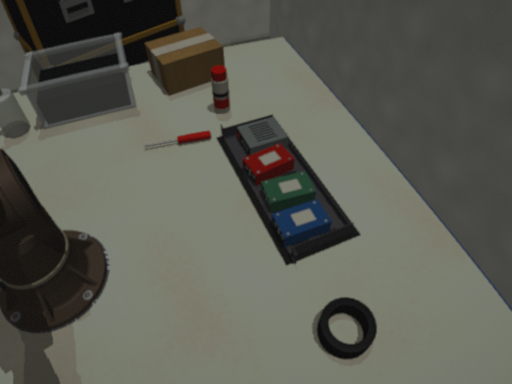

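The scene view shows blue (214,193), green (237,212), red (268,228) and psu (295,250) from right to left. The can (382,267), screwdriver (367,230) and tape (166,161) are all clear of the boxes. In the side view blue is at (302,222), green at (289,190), red at (269,161) and the tape at (347,328).

Create h.py:
```python
from cell import ctrl
import cv2,numpy as np
def rays(m,px):
    p=cv2.undistortPoints(np.array(px,float).reshape(-1,1,2),m["intrinsics"],m["distortion"]).reshape(-1,2)
    return np.array(m["position"]),np.c_[p[:,0],-p[:,1],-np.ones(len(p))]@np.array(m["rotation"]).T
def plane(m,px,z):
    o,d=rays(m,px); return o+d*((z-o[2])/d[:,2])[:,None]
def tri(m1,p1,m2,p2):
    o1,d1=rays(m1,[p1]);o2,d2=rays(m2,[p2]);d1,d2=d1[0],d2[0]
    t=np.linalg.lstsq(np.c_[d1,-d2],o2-o1,rcond=None)[0]
    a,b=o1+t[0]*d1,o2+t[1]*d2
    return (a+b)/2,np.linalg.norm(a-b)
def mask(im,c):
    h=cv2.cvtColor(im,cv2.COLOR_RGB2HSV);H,S,V=[h[...,i].astype(int) for i in range(3)]
    r={"green":(H>45)&(H<90)&(S>70),"blue":(H>100)&(H<130)&(S>90),"red":((H<8)|(H>172))&(S>120)}[c]&(V>30)
    return r.astype(np.uint8)
def blobs(im,c,n=3):
    cs=cv2.findContours(mask(im,c),cv2.RETR_EXTERNAL,cv2.CHAIN_APPROX_NONE)[0]
    return sorted(cs,key=cv2.contourArea)[::-1][:n]
```

Run:
```python
from h import *
M={n:ctrl.camera_model(n) for n in("scene","side")}
I={n:cv2.imread(f"pics/{n}0.png")[:,:,::-1].copy() for n in M}
for c in("blue","green","red"):
    P={}
    for n in M:
        # label: bright low-sat pixels inside hull of blob nearest the tray
        ref={"scene":{"blue":(214,193),"green":(237,212),"red":(268,228)},"side":{"blue":(302,222),"green":(289,190),"red":(269,161)}}[n][c]
        b=min(blobs(I[n],c,6),key=lambda k:np.linalg.norm(k.reshape(-1,2).mean(0)-ref))
        k=np.zeros(I[n].shape[:2],np.uint8);cv2.drawContours(k,[cv2.convexHull(b)],0,1,-1)
        k=cv2.erode(k,np.ones((5,5)))
        h=cv2.cvtColor(I[n],cv2.COLOR_RGB2HSV);w=(k>0)&(h[...,1]<90)&(h[...,2]>130)
        ys,xs=np.nonzero(w);P[n]=(xs.mean(),ys.mean());print(c,n,P[n],w.sum(),plane(M[n],[P[n]],.048)[0].round(4))
    print(tri(M["scene"],P["scene"],M["side"],P["side"]))
# tray corners in side: right front/ right rear/ left front
px=[(291,261),(357,233),(218,139)]
print(plane(M["side"],px,.006).round(3))
m=ctrl.camera_model("wrist");s=ctrl.state();R=s["tool_rot"]
print((R.T@(m["position"]-s["eef_pos"])).round(3),(R.T@m["rotation"]).round(3).tolist(),np.round(m["intrinsics"],0).tolist())
```

```text
blue scene (np.float64(212.87820512820514), np.float64(191.8397435897436)) 156 [ 0.5839 -0.0703  0.048 ]
blue side (np.float64(nan), np.float64(nan)) 0 [nan nan nan]
 ** On entry to DLASCL parameter number  4 had an illegal value
 ** On entry to DLASCL parameter number  4 had an illegal value
 ** On entry to DLASCL parameter number  4 had an illegal value
 ** On entry to DLASCL parameter number  4 had an illegal value
 ** On entry to DLASCL parameter number  5 had an illegal value
 ** On entry to DLASCL parameter number  4 had an illegal value<stdin>:13: RuntimeWarning: Mean of empty slice.
  ret = ret.dtype.type(ret / rcount)
Traceback (most recent call last):
  File "h.py", line 10, in tri
    t=np.linalg.lstsq(np.c_[d1,-d2],o2-o1,rcond=None)[0]
      ~~~~~~~~~~~~~~~^^^^^^^^^^^^^^^^^^^^^^^^^^^^^^^^
numpy.linalg.LinAlgError: SVD did not converge in Linear Least Squares
```

Run:
```python
from h import *
M={n:ctrl.camera_model(n) for n in("scene","side")}
I={n:cv2.imread(f"pics/{n}0.png")[:,:,::-1].copy() for n in M}
for c in("blue","green","red"):
    P={}
    for n in M:
        ref={"scene":{"blue":(214,193),"green":(237,212),"red":(268,228)},"side":{"blue":(302,218),"green":(289,187),"red":(270,159)}}[n][c]
        h=cv2.cvtColor(I[n],cv2.COLOR_RGB2HSV);w=((h[...,1]<90)&(h[...,2]>130)).astype(np.uint8)
        q,l,st,ce=cv2.connectedComponentsWithStats(w)
        i=min(range(1,q),key=lambda i:np.linalg.norm(ce[i]-ref)+(1e3 if st[i,4]<50 else 0))
        P[n]=ce[i];print(c,n,P[n].round(1),st[i,4],plane(M[n],[P[n]],.048)[0].round(4))
    print(tri(M["scene"],P["scene"],M["side"],P["side"]))
px=[(291,261),(357,233),(218,139)]
print(plane(M["side"],px,.006).round(3))
m=ctrl.camera_model("wrist");s=ctrl.state();R=s["tool_rot"]
print((R.T@(m["position"]-s["eef_pos"])).round(3),(R.T@m["rotation"]).round(3).tolist(),np.round(m["intrinsics"],0).tolist())
```

```text
blue scene [212.9 191.8] 156 [ 0.5839 -0.0703  0.048 ]
blue side [335. 197.] 1 [ 0.6809 -0.0437  0.048 ]
(array([ 0.63795519, -0.05161868,  0.08770736]), np.float64(0.056823228013218575))
green scene [234.8 208.4] 164 [0.5936 0.0287 0.048 ]
green side [312.7 165.3] 3 [0.6771 0.0723 0.048 ]
(array([0.64199664, 0.05103217, 0.08919283]), np.float64(0.03689855266782108))
red scene [267.  224.6] 187 [0.5823 0.1379 0.048 ]
red side [298. 146.] 1 [0.6721 0.1535 0.048 ]
(array([0.6358361 , 0.14490299, 0.08172946]), np.float64(0.05758910939221035))
[[ 0.522 -0.146  0.006]
 [ 0.7   -0.133  0.006]
 [ 0.484  0.306  0.006]]
[ 0.073 -0.001 -0.133] [[0.001, 0.962, 0.272], [1.0, -0.001, 0.0], [0.001, 0.272, -0.962]] [[326.0, 0.0, 261.0], [0.0, 326.0, 189.0], [0.0, 0.0, 1.0]]
```

Call:
run_rows --deltas '[[[0.2,0.045,-0.043,-0.003,0],[0.2,0.045,-0.043,-0.003,0],[0.2,0.045,-0.043,-0.003,0],[0.2,0.045,-0.043,-0.003,0],[0.2,0.045,-0.043,-0.003,0],[0.2,0.045,-0.043,-0.003,0],[0.2,0.045,-0.043,-0.003,0],[0.2,0.045,-0.043,-0.003,0],[0.2,0.045,-0.043,-0.003,0],[0.2,0.045,-0.043,-0.003,0],[0.2,0.045,-0.043,-0.003,0],[0.2,0.045,-0.043,-0.003,0]]]' --grip_force 20

```text
clock: 1.6
eef_pos: [0.5513, 0.0206, 0.2876]
tool_rot: [[0.973, 0.231, -0.0], [0.231, -0.973, -0.0], [-0.0, 0.0, -1.0]]
ft_force: [1.2, -0.9, 0.3]
grip_width: 0.202
finger_force: 0.0
```

Call:
run_rows --deltas '[[[0.2,0,0,0,0.15],[0.2,0,0,0,0],[0.2,0,0,0,0]]]' --quiet true

```text
ok
```

Create snap.py:
```python
import sys,pickle
from h import *
k=sys.argv[1];m=ctrl.camera_model("wrist");im=ctrl.read_camera("wrist")
pickle.dump((m,im),open(k+".pkl","wb"));cv2.imwrite(f"pics/{k}.png",im[:,:,::-1])
```

```bash
python3 snap.py w1
```

```text
(no output)
```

Call:
run_rows --deltas '[[[0.2,0,0.05,0,0],[0.2,0,0.05,0,0],[0.2,0,0,0,0],[0.2,0,0,0,0]]]'

```text
clock: 2.52
eef_pos: [0.5586, -0.0808, 0.2878]
tool_rot: [[0.997, 0.083, 0.0], [0.083, -0.997, 0.0], [0.0, -0.0, -1.0]]
ft_force: [-0.7, 0.4, -1.3]
grip_width: 0.198
finger_force: 0.0
```

```bash
python3 snap.py w2
python3 -c "
import cv2,numpy as np
a=cv2.imread('pics/w1.png');cv2.imwrite('pics/w1b.png',cv2.convertScaleAbs(a,alpha=1.5,beta=25))"
```

```text
(no output)
```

View pics/w1b.png

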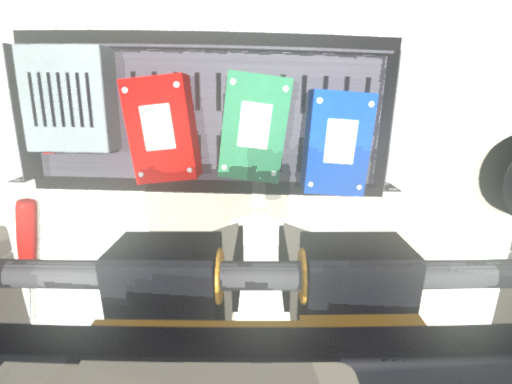

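View pics/w2.png

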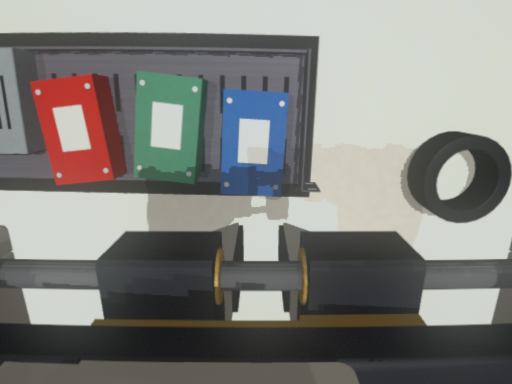

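w1 shows the whole tray: psu (65,98), red (160,130), green (255,127) and blue (340,143). The lip's light edge lies near row 47, the right flange near col 385 and the screwdriver at col 27. w2 shows the same with the tape at (458,175), to the right.

Create meas.py:
```python
import sys,pickle
from h import *
def top(im,m,c):
    g=mask(im,c);g[205:]=0
    b=max(cv2.findContours(g,cv2.RETR_EXTERNAL,cv2.CHAIN_APPROX_NONE)[0],key=cv2.contourArea)
    k=np.zeros(g.shape,np.uint8);cv2.drawContours(k,[b],0,1,-1);k=cv2.erode(k,np.ones((9,9)))
    h=cv2.cvtColor(im,cv2.COLOR_RGB2HSV);w=((k>0)&(h[...,1]<70)&(h[...,2]>100)).astype(np.uint8)
    q,l,st,ce=cv2.connectedComponentsWithStats(w);i=1+np.argmax(st[1:,4])
    P=plane(m,b.reshape(-1,2),.048)[:,:2]
    r=cv2.minAreaRect((P*1000).astype(np.float32))
    a=r[2]; s=r[1]
    if s[0]<s[1]: a-=90
    return ce[i],np.array(r[0]),sorted(s),((a+90)%180)-90
if __name__=="__main__":
    D=[pickle.load(open(k+".pkl","rb")) for k in sys.argv[1:]]
    for c in("red","green","blue"):
        T=[]
        for m,im in D:
            try:t=top(im,m,c);T.append((m,t[0]));print(c,"ctr",t[1].round(1),"size",np.round(t[2],1),"yaw",round(t[3],2),"label",plane(m,[t[0]],.048)[0].round(4))
            except Exception as e:print(c,e)
        if len(T)==2:
            p,e=tri(*T[0],*T[1]);print("   tri",p.round(4),round(e,4))
```

```bash
python3 meas.py w1 w2
```

Run:
```python
from h import *;import pickle
m,im=pickle.load(open("w1.pkl","rb"))
g=cv2.cvtColor(im,cv2.COLOR_RGB2GRAY)
for c in (112,215,300,340,370): print(c,g[28:62,c].tolist())
for r in (60,100): print(r,g[r,372:402].tolist(), "psu", g[r,8:24].tolist(),g[r,98:122].tolist())
print(g[36:52,60].tolist())
```

```text
red ctr [577.8 134.4] size [ 79.8 120.6] yaw 10.33 label [0.5814 0.1388 0.048 ]
red ctr [578.5 130.2] size [ 89.7 120.7] yaw 10.29 label [0.5812 0.1392 0.048 ]
   tri [0.5815 0.1382 0.0497] 0.0002
green ctr [588.7  29.6] size [ 71.9 119.8] yaw -2.38 label [0.5927 0.0295 0.048 ]
green ctr [588.   27.2] size [ 77.1 119.7] yaw -2.06 label [0.5926 0.0298 0.048 ]
   tri [0.5927 0.0295 0.049 ] 0.0
blue ctr [579.  -67.6] size [ 77.5 120.4] yaw 1.59 label [ 0.5832 -0.0699  0.048 ]
blue ctr [579.1 -69.6] size [ 72.9 120.4] yaw 1.77 label [ 0.5831 -0.0696  0.048 ]
   tri [ 0.5833 -0.0696  0.0492] 0.0
112 [209, 172, 98, 79, 77, 77, 77, 75, 75, 76, 76, 74, 73, 74, 75, 86, 105, 102, 81, 70, 73, 79, 80, 81, 80, 78, 79, 78, 77, 77, 77, 78, 78, 77]
215 [213, 211, 202, 112, 77, 76, 76, 76, 74, 75, 74, 73, 73, 73, 72, 73, 85, 104, 111, 97, 73, 66, 72, 78, 85, 105, 114, 114, 113, 113, 113, 110, 110, 110]
300 [213, 214, 214, 213, 200, 136, 81, 73, 72, 72, 74, 73, 72, 71, 71, 72, 71, 70, 75, 104, 117, 111, 81, 63, 67, 70, 78, 87, 113, 116, 115, 115, 115, 114]
340 [214, 214, 214, 214, 214, 209, 161, 91, 7
[... 273 characters left out ...]
, 111, 113, 111, 111, 112, 112, 111, 110, 109, 88, 76, 77, 100, 96, 69, 60, 59, 59, 58, 59, 60, 57, 59, 59, 61, 67, 94, 138, 187] psu [77, 76, 75, 76, 78, 101, 143, 148, 149, 148, 149, 149, 148, 149, 147, 148] [153, 142, 120, 87, 78, 74, 75, 78, 78, 76, 78, 78, 78, 78, 78, 77, 78, 90, 95, 95, 96, 96, 95, 95]
100 [119, 109, 104, 104, 104, 101, 83, 76, 76, 78, 83, 65, 61, 62, 63, 63, 63, 62, 63, 65, 64, 68, 93, 124, 187, 212, 213, 213, 214, 214] psu [209, 189, 141, 97, 79, 76, 75, 75, 74, 74, 84, 120, 145, 149, 150, 149] [151, 152, 151, 151, 146, 132, 99, 79, 77, 78, 77, 76, 75, 75, 74, 75, 75, 74, 76, 77, 85, 91, 97, 96]
[77, 77, 75, 76, 75, 74, 76, 93, 137, 151, 152, 153, 152, 151, 151, 151]
```

Run:
```python
from h import *;import pickle
m,im=pickle.load(open("w1.pkl","rb"))
L=plane(m,[(112,46),(215,47.7),(300,50),(340,51.4),(370,52.4)],.026);print(L.round(4))
v,u=np.polyfit(L[:,1],L[:,0],1);yaw=-np.arctan(v);print("lip x=",u,"+",v,"*y yaw",np.degrees(yaw))
print("psu rear",plane(m,[(20,44),(60,44),(100,45)],.046).round(4))
X=np.array([np.cos(yaw),np.sin(yaw)]);Y=np.array([-X[1],X[0]]);O=np.array([u,0])
for n,lab,a in(("green",(.5927,.0295),-2.3),("blue",(.5832,-.0698),1.7),("red",(.5813,.139),10.3)):
    a=np.radians(a);d=np.array([np.cos(a),np.sin(a)]);c=np.array(lab)-.004*d
    print(n,"c",c.round(4),"front",(c-.06*d).round(4),"rear gap",((O-(c+.06*d))@X).round(4),"y tray rel",((c-O)@Y).round(4),"skew",np.degrees(a-yaw).round(1))
print("flange inner right top", plane(m,[(386,60),(382,100)],.044).round(4), [((p[:2]-O)@Y).round(4) for p in plane(m,[(386,60),(382,100)],.044)])
```

```text
[[ 0.6658  0.1979  0.026 ]
 [ 0.6728  0.0807  0.026 ]
 [ 0.6787 -0.015   0.026 ]
 [ 0.6814 -0.0604  0.026 ]
 [ 0.6837 -0.0946  0.026 ]]
lip x= 0.6778158099476953 + -0.0609616868506413 *y yaw 3.4885301363730865
psu rear [[0.6593 0.292  0.046 ]
 [0.662  0.2466 0.046 ]
 [0.6638 0.2023 0.046 ]]
green c [0.5887 0.0297] front [0.5288 0.0321] rear gap 0.0274 y tray rel 0.035 skew -5.8
blue c [ 0.5792 -0.0699] front [ 0.5192 -0.0717] rear gap 0.0427 y tray rel -0.0638 skew -1.8
red c [0.5774 0.1383] front [0.5183 0.1276] rear gap 0.0323 y tray rel 0.1441 skew 6.8
flange inner right top [[ 0.675  -0.108   0.044 ]
 [ 0.6326 -0.1111  0.044 ]] [np.float64(-0.1076), np.float64(-0.1081)]
```

Call:
run_rows --deltas '[[[0.2,0,0,0,0.022],[0.2,-0.029,-0.054,0,0],[0.2,-0.029,-0.054,0,0],[0.2,0,0,0.06,0],[0.2,0,0,0.06,0],[0.2,0,0,0.06,0],[0.2,0,0,0.04,0],[0.2,0,0,0.027,0],[0.2,0,0,0,0],[0.2,0,0,0,0]]]'

```text
clock: 3.82
eef_pos: [0.495, 0.0242, 0.0417]
tool_rot: [[0.998, 0.062, 0.001], [0.062, -0.998, 0.0], [0.001, -0.0, -1.0]]
ft_force: [0.0, -0.3, 0.7]
grip_width: 0.198
finger_force: 0.0
```

Call:
run_rows --deltas '[[[0.2,0.01,0,0,0],[0.2,0.008,0,0,0],[0.2,0.006,0,0,0],[0.2,0.005,0,0,0],[0.2,0.005,0,0,0],[0.2,0.005,0,0,0],[0.2,0.004,0,0,0],[0.2,0.003,0,0,0]]]'

```text
clock: 4.82
eef_pos: [0.5387, 0.0257, 0.0405]
tool_rot: [[0.998, 0.061, -0.004], [0.061, -0.998, -0.001], [-0.004, 0.001, -1.0]]
ft_force: [-8.0, -0.8, 6.0]
grip_width: 0.197
finger_force: 4.2
```

```bash
python3 snap.py w3
```

```text
(no output)
```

View pics/w3.png

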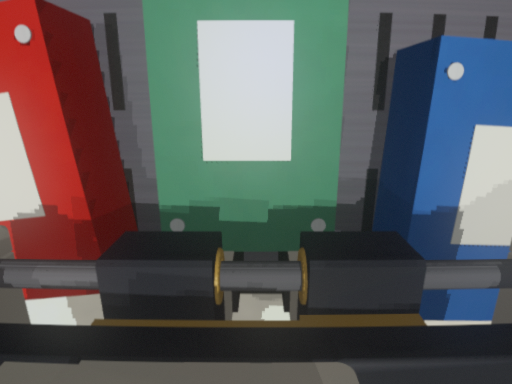

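Green stands square to the fingers (edges at cols 160 and 338, near vertical); red and blue are untouched on either side. I'll go on in small steps until the lip resists.

Call:
run_rows --deltas '[[[0.2,0.003,0,0,0],[0.2,0.003,0,0,0],[0.2,0.001,0,0,0],[0.2,0,0,0,0]]]'

```text
clock: 5.38
eef_pos: [0.5456, 0.0265, 0.0405]
tool_rot: [[0.998, 0.061, -0.004], [0.061, -0.998, -0.001], [-0.004, 0.001, -1.0]]
ft_force: [-7.2, -1.1, 3.9]
grip_width: 0.197
finger_force: 3.7
```

Call:
run_rows --deltas '[[[0.2,0.002,0,0,0],[0.2,0,0,0,0]]]'

```text
clock: 5.62
eef_pos: [0.5456, 0.0265, 0.0404]
tool_rot: [[0.998, 0.062, -0.007], [0.062, -0.998, -0.002], [-0.007, 0.001, -1.0]]
ft_force: [-14.3, -1.2, 11.7]
grip_width: 0.204
finger_force: 7.2
```

Call:
run_rows --deltas '[[[0.2,0.002,0,0,0],[0.2,0,0,0,0]]]'

```text
clock: 5.88
eef_pos: [0.5456, 0.0264, 0.0401]
tool_rot: [[0.998, 0.062, -0.011], [0.062, -0.998, -0.002], [-0.011, 0.002, -1.0]]
ft_force: [-20.2, -0.9, 16.8]
grip_width: 0.2
finger_force: 10.4
```

Green stopped dead at x=0.5456, where home was predicted within 1 mm. Next I back off and go sideways in front of the boxes to blue.

Call:
run_rows --deltas '[[[0.2,-0.006,0,0,0],[0.2,-0.03,0,0,0],[0.2,-0.03,0,0,0],[0.2,0,0.049,0,0],[0.2,0,0.049,0,0],[0.2,0,0,0,0],[0.2,0,0,0,0]]]'

```text
clock: 6.75
eef_pos: [0.4922, -0.0746, 0.041]
tool_rot: [[0.998, 0.061, 0.001], [0.061, -0.998, 0.0], [0.001, -0.0, -1.0]]
ft_force: [-0.5, -0.2, 0.3]
grip_width: 0.2
finger_force: 0.0
```

Call:
run_rows --deltas '[[[0.2,0.008,0,0,0],[0.2,0.006,0,0,0],[0.2,0.006,0,0,0],[0.2,0.006,0,0,0],[0.2,0.006,0,0,0],[0.2,0.006,0,0,0],[0.2,0.005,0,0,0],[0.2,0.005,0,0,0],[0.2,0.004,0,0,0],[0.2,0.003,0,0,0],[0.2,0.002,0,0,0],[0.2,0,0,0,0]]]'

```text
clock: 8.25
eef_pos: [0.5488, -0.0712, 0.0407]
tool_rot: [[0.998, 0.062, 0.001], [0.062, -0.998, 0.0], [0.001, -0.0, -1.0]]
ft_force: [-1.0, 0.2, -0.5]
grip_width: 0.196
finger_force: 0.4
```

Call:
run_rows --deltas '[[[0.2,0.002,0,0,0],[0.2,0.001,0,0,0],[0.2,0,0,0,0]]]'

```text
clock: 8.62
eef_pos: [0.5512, -0.0711, 0.0408]
tool_rot: [[0.998, 0.062, -0.0], [0.062, -0.998, -0.0], [-0.0, 0.0, -1.0]]
ft_force: [-4.5, 0.2, 2.7]
grip_width: 0.2
finger_force: 2.1
```

Call:
run_rows --deltas '[[[0.2,0.002,0,0,0],[0.2,0,0,0,0]]]'

```text
clock: 8.88
eef_pos: [0.5514, -0.0712, 0.0405]
tool_rot: [[0.998, 0.062, -0.004], [0.062, -0.998, -0.001], [-0.004, 0.0, -1.0]]
ft_force: [-10.4, -0.6, 7.3]
grip_width: 0.2
finger_force: 5.0
```

Call:
run_rows --deltas '[[[0.2,0.003,0,0,0],[0.2,0,0,0,0]]]' --lines "1,5"

```text
clock: 9.12
eef_pos: [0.5515, -0.0712, 0.0401]
tool_rot: [[0.998, 0.061, -0.009], [0.061, -0.998, -0.001], [-0.009, 0.001, -1.0]]
ft_force: [-20.3, -1.2, 15.2]
grip_width: 0.202
```

Call:
run_rows --deltas '[[[0.2,-0.008,0,0,0],[0.2,-0.03,0,0,0],[0.2,-0.03,0,0,0],[0.2,0,-0.02,-0.06,0],[0.2,0.02,-0.02,-0.055,0],[0.2,0.02,-0.02,-0.055,0],[0.2,0.02,-0.02,-0.055,0],[0.2,0,0,-0.02,0],[0.2,0,0,0,0],[0.2,0,0,0,0]]]'

```text
clock: 10.38
eef_pos: [0.5431, 0.0079, 0.284]
tool_rot: [[0.998, 0.061, -0.001], [0.061, -0.998, -0.0], [-0.001, 0.0, -1.0]]
ft_force: [-0.0, -0.8, -0.2]
grip_width: 0.199
finger_force: 0.0
```

```bash
python3 snap.py w4; python3 meas.py w4
```

```text
red ctr [577.8 133.9] size [ 81.  120.3] yaw 10.32 label [0.5814 0.1389 0.048 ]
green ctr [616.3  36.8] size [ 71.9 119.2] yaw 3.53 label [0.6202 0.0373 0.048 ]
blue ctr [622.1 -64.1] size [ 76.4 120.7] yaw 3.29 label [ 0.6264 -0.0659  0.048 ]
```

View pics/w4.png

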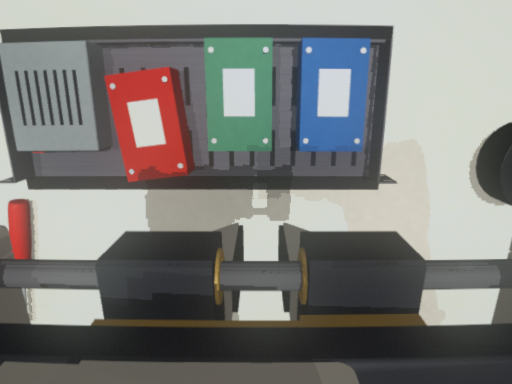

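Green (239,95) and blue (333,95) now lie flush along the lip at row 40, level with the psu. Their yaws are 3.5° and 3.3° against a lip yaw of 3.5°. Red is unmoved, with its label at the same place within 0.1 mm.

```bash
python3 -c "
from cell import ctrl
print(ctrl.job_done())"
```

```text
the job is handed in; nothing more can be done
None
```

The green and blue boxes are pushed fully home and square against the rear lip, the red one is where it was, nothing else was touched, and the job was handed in at about 10.4 s.

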